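# Clamp a receiver cover in the jig with its pull latch

### The job

Clamp the black vented cover in the bench jig with the pull latch. Take the latch's loop by its finger tab, drop its crossbar down behind the keeper on the sliding jaw and ease it back until you feel it bear lightly (about 5 newtons) against the keeper under the lip, without wrenching it, before you touch the lever; then push the lever back and down, with moderate force, past its toggle point until it stays flat by itself and the loop has drawn the jaw tight against the cover. Leave the brush, cup and spare cover where they are, and let go of everything at the end.

Things in the scene. Friction and masses are not known exactly. Their poses are not given: they have to be found in the camera images.
- jig: Bolted-down aluminium plate 320 x 195 x 12 mm, spanning x -160..160, y -35..160 mm. Its x axis is the latch's pull line (from the latch pivot towards the keeper), z up, y from the latch to the nested cover; origin at bench level under the latch line. On it: black vented cover (150 x 105 mm, top 39 mm above the bench, x -100..50, y 33..137), fixed jaw at x -108, sliding jaw at the +x end
- pivot (a point): Lever's pivot, at (-40, 0, 40) mm in the jig frame; the lever turns about the jig's y axis here. The latch's line, y = 0, is the jig's edge away from the cover; the steel foot below the pivot is 44 x 18 mm
- lever: Latch lever: flat black handle 24 mm wide, 10 mm thick, 30 to 105 mm from the pivot. Origin on the pivot, x axis along the handle, z its thickness. Its lean, from the jig's +x up and over to -x, goes from 35 deg to 188 deg (stop: shut, nearly flat, pointing away from the keeper); starts at 60 to 80 deg; stays where left (0.07 N m). The loop's arms hinge on it 25 mm from the pivot
- lever_end (a point): On the handle's centre line, 100 mm from the pivot, 5 mm in from its end. With the loop hooked, pushing here takes up to about 18 N until the toggle point (lean about 177 deg); a few degrees beyond it the lever snaps to its stop at 188 deg and stays
- loop: Steel loop: two round arms 39 mm apart, joined at the far end by a crossbar. Hinged on the lever about the jig's y axis, 126.5 mm from hinge to crossbar; springs let it stretch (12 N/mm, up to 14 mm) when pulled. Origin at the crossbar's middle, x axis along the arms away from the hinge, z up when the loop lies flat. Starts raised 0 to 30 deg
- bar (a point): Centre of the crossbar (6 mm thick), the loop's origin. The loop's hinge is stiff: the loop stays where left, and turns along with the lever unless the keeper holds it. Moving the loop along its arms turns the lever with it (about 3 to 5 N)
- tab (a point): Grip point of the loop's upright finger tab, which stands beyond the crossbar: 10 mm wide across the arms (jig y), 12 mm thick, centred 16 mm beyond the crossbar, from 3 mm below to 42 mm above it. This point is 28 mm above the crossbar
- jaw: Sliding steel jaw; slides along the jig's x. Axes as the jig; origin at bench level under the centre of the seated crossbar, at x 70 mm in the jig frame when tight on the cover; starts 4 to 12 mm farther out. Its slide is stiff: about 16 N to move, so the lever must draw it up. Its top is 40 mm above the bench
- keeper (a point): Nominal centre of the hooked crossbar, 32 mm above the bench. The 24 mm wide keeper is screw-adjusted on the jaw and stands up to 4 mm nearer to or farther from the latch than this point tells. At its middle setting: wall face 3 mm from here on the latch side, lip reaching 3 mm past here on the other; lip underside 38, top 43, bed 26 mm up. Go down 12 mm past, come back under the lip
- brush: Hand brush lying beside the jig, leave alone
- cup: Clear plastic cup, 72 mm across and 55 mm high, leave alone
- spare_cover: Loose black vented cover 150 x 105 x 16 mm, leave alone

How it is judged:
On the way:
1. the loop's crossbar, held by the fingers, is down behind the keeper under its lip and bears on it with more than 2 N, with the lever not yet down (x of bar in the frame of keeper between -0.0075 and 0.0085 m and z of bar in the frame of keeper below 0.0035 m and contact force between loop and jaw above 2 N and contact force between the fingers and loop above 0.5 N and z of lever_end in the frame of jig above 0.06 m), for 0.2 s.
At the end, for the whole second after the job is handed in: The lever rests flat past its toggle point (end point less than 34 mm above the bench), the crossbar is behind the keeper under its lip (within 8.5 mm of the keeper point along the pull, at most 4.5 mm above it), pulling on it with more than 20 N, and the jaw is within 1.5 mm of tight on the cover (z of lever_end in the frame of jig below 0.034 m and x of jaw in the frame of jig below 0.0715 m and x of bar in the frame of keeper below 0.0085 m and z of bar in the frame of keeper below 0.0045 m and contact force between loop and jaw above 20 N and angular speed of lever below 0.05 rad/s); the robot touches nothing.
It fails at once if the loop wrenched against the keeper or jaw by hand: more than 10 N on the jaw while the fingers hold or push the loop (contact force between the fingers and loop above 0.5 N and contact force between loop and jaw above 10 N).
It fails at once if the lever pushed with more than 30 N (contact force between the fingers and lever above 30 N and contact force between the fingers and loop below 0.5 N).
It fails at once if the jaw struck or pushed directly with more than 15 N (contact force between any of the fingers, the arm and jaw above 15 N).
It fails at once if brush, cup or spare cover moved more than 30 mm (distance of any of brush, cup, spare_cover from where it was at the start of the episode above 0.03 m).
It also fails if it takes over 72 s, if anything falls off the work surface, if the arm or the gripper's body presses on something with over 40 N, if the wrist force passes 120 N, or if a joint passes its speed limit or range.

### The arm

A 6-joint arm with a two-finger parallel gripper is mounted at the origin on the work surface. World frame = base frame: x ahead of the robot, y to its left, z up, the work surface at z = 0. Lengths are in m, angles in rad, forces in N, time in s.
With the tool pointing down it reaches from about 0.35 to 0.85 m from the base axis. Payload 8.1 kg.
Tool frame: the origin (TCP) lies at the very end of the fingers, on their centre line; the grasp point (between the pads) lies 19 mm behind it; z points along the fingers, y is the line along which they close (so a half turn about z gives the same grasp; the last joint's range is limited). The gripper opens to 93 mm and grips with 3 to 60 N. Pads are 15 mm wide; open, the fingers measure 128 mm over their backs; the gripper's body (75 mm by 188 mm) begins 65 mm behind the grasp point.
Start: joints at [-1.288, 0.13, 1.488, -0, 1.523, -0.085], TCP at [0.216, -0.56, 0.219] pointing down, gripper open.
Joint ranges: [-2.96, 2.96], [-0.89, 2.26], [0.02, 2.5], [-1.34, 4.48], [0, 2.73], [-2.66, 2.66]. Speed limits (rad/s): [2.39, 2.39, 2.79, 3.14, 3.14, 3.14].

### API

Orientations are given as a rotation vector (axis times angle).
In Python, from plant import monitor, eyes, ticket gives the robot as it stands.
- The arm moves only by the tool arm_command, never from a script. Its argument "deltas" is a list that holds one entry, the list of rows, each a list of 6 numbers: the shift along the world's x, y, z in cm, then the turn, a rotation vector about the world's x, y, z in degrees. In form: [[[tx, ty, tz, rx, ry, rz], ...]]. A call has 1 to 12 rows; each row shifts and turns the commanded pose from where the row before left it; what a row does not reach is not made up. A row lasts 1/12 s, in which the tool goes at most 41.7 mm and 7.16 degrees, less where a joint would pass 70% of its speed; a pose out of reach is approached as far as the arm can. A call is refused whole if a number of a shift passes 4.17 or a number of a turn 7.16, either way. A call with a gripper value outside its range is refused whole. "gripper" is the opening, from -1 (shut) to 1 (fully open), set as the call begins (left out, the last holds). The fingers move at their own pace and stop on an object; "squeeze" is the grip in N (left out, the last holds). Time passes only in rows, so rows that do not move let the fingers close. It gives the time, the measured TCP pose, the force, the opening and the grip force at its end, in the units of the state.
- monitor.read_state(): the state, without advancing time (a new reading comes with each control period).
- eyes.read_camera(name): name is "scene" or "top" or "wrist"; returns the picture (480x640x3 uint8, blue, green, red); there is no depth.
- eyes.camera_model(name): a dict with "fx", "fy", "cx", "cy" (pixels), "rvec" (rotation vector, rad) and "tvec" (3), from world to camera coordinates, as OpenCV has them. Camera axes: x right, y down, z forward; pixel columns grow to the right and rows downward; lengths in m; the calibration is good to about 2 mm. A picture is of the moment at which its call begins: read the wrist's pose just before it. camera_model takes no time and is no camera call; for the wrist camera it gives the pose at the moment of the call.
- ticket.close_job(): hands the job in; it is judged then, once.
The state is a dict: "t": time; "q": joint angles; "dq": joint speeds; "joint_torque": joint torques, N m; "tool_pos": TCP position; "orientation": TCP orientation; "force": force on the tool from outside, world axes, zero at the start; "wrist_torque": the same for the moment, N m; "opening": finger opening in m; "gripper_force": force on a finger pad.
Only numpy, scipy, OpenCV 4.12 (cv2) and the standard library are available. Lean on these libraries where they do the work, as an engineer would, in place of code of your own. Each camera call takes 0.05 s, during which the arm holds its last target. There are 200 camera calls.

## Working session

There is one attempt and no reset: what is moved stays moved. The work goes in short steps, Python scripts to look and compute and a tool call to move; the robot and the scene stay as the last step left them, time stands still between calls to the robot, and variables do not carry over. Pictures are saved under pics/ and viewed, at most 10 in all, crops included, and the job is handed in when it is done.

Besides the shell and the picture viewer there is one more tool, called after "Call:" by a JSON object that holds its "name" and its "arguments", one argument or row to a line. arm_command: Moves the arm, as the interface text tells. Its arguments: {"type":"object","properties":{"deltas":{"type":"array"},"gripper":{"type":"number"},"squeeze":{"type":"number"}},"required":["deltas"]}

```bash
mkdir -p pics; ls
python3 - <<'E'
from plant import monitor, eyes
import cv2
s=monitor.read_state(); print(s['t'],s['tool_pos'],s['orientation'],s['force'])
for n in ('scene','top'):
    cv2.imwrite(f'pics/{n}0.png',eyes.read_camera(n)); print(eyes.camera_model(n))
E
```

```text
pics
0.0 [ 0.2155904  -0.55930643  0.21758629] [-3.08679184e+00 -5.74097077e-01  3.18494348e-04] [-0.10720743 -0.5523734   0.24165949]
{'fx': 459.28448435819325, 'fy': 459.28448435819325, 'cx': 317.94844542730203, 'cy': 246.36964048333587, 'rvec': array([ 1.78184161,  1.34940483, -0.72940716]), 'tvec': array([-0.12682707, -0.17577329,  1.50445062])}
{'fx': 480.6737703814828, 'fy': 480.6737703814828, 'cx': 322.91175626710225, 'cy': 241.45417471291395, 'rvec': array([ 2.11152406, -2.1246624 ,  0.20986866]), 'tvec': array([-0.00946176,  0.54319853,  1.11346774])}
```

View pics/scene0.png

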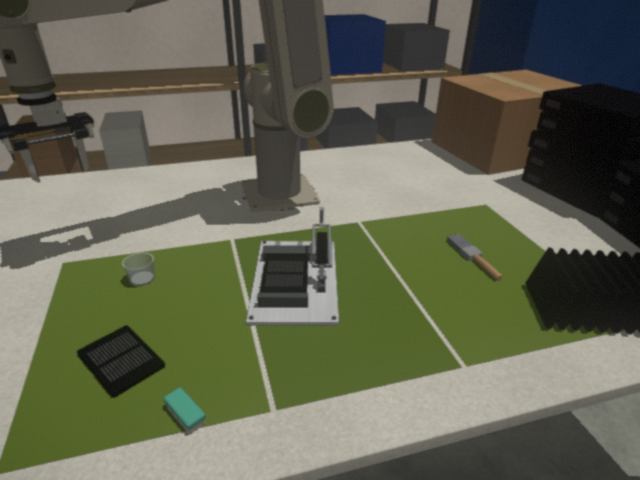

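View pics/top0.png

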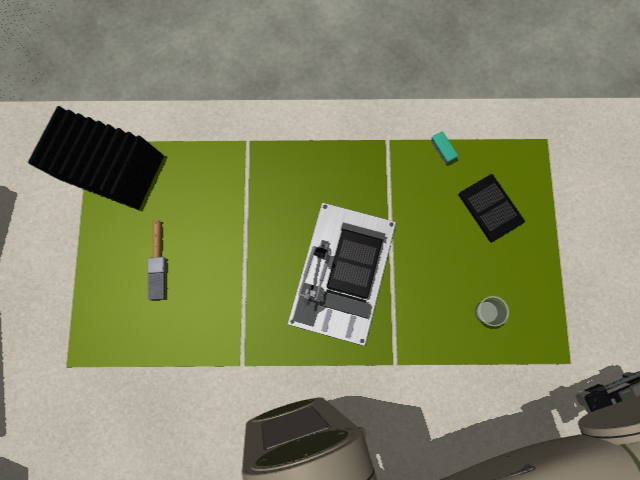

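The pictures show the jig's white plate at the centre: top-view corners are about (322,204), (395,222), (365,345) and (289,324), with the latch on the left edge and the keeper end towards the robot. The brush is at left (157,260), the cup at (492,312) and the spare cover at (491,208).

```bash
cat > h.py <<'E'
import numpy as np, cv2
from plant import monitor, eyes
def RT(m): return cv2.Rodrigues(np.array(m['rvec']))[0], np.array(m['tvec']).ravel()
def ray(m,uv):
    R,t=RT(m); d=R.T@np.array([(uv[0]-m['cx'])/m['fx'],(uv[1]-m['cy'])/m['fy'],1.]); return -R.T@t,d
def onz(m,uv,z):
    o,d=ray(m,uv); return o+d*(z-o[2])/d[2]
def proj(m,p):
    R,t=RT(m); c=R@np.asarray(p)+t; return np.array([m['fx']*c[0]/c[2]+m['cx'],m['fy']*c[1]/c[2]+m['cy']])
E
python3 - <<'E'
from h import *
im=cv2.imread('pics/top0.png'); m=eyes.camera_model('top')
roi=np.zeros(im.shape[:2],np.uint8); roi[195:355,270:410]=255
hsv=cv2.cvtColor(im,cv2.COLOR_BGR2HSV)
# not green within roi
g=cv2.inRange(hsv,(30,100,30),(50,255,255))
mask=cv2.inRange(hsv,(0,0,150),(179,40,255))&roi
mask[:,385:]&=cv2.inRange(hsv,(0,0,150),(179,12,255))[:,385:]
cn=max(cv2.findContours(mask,cv2.RETR_EXTERNAL,cv2.CHAIN_APPROX_NONE)[0],key=cv2.contourArea)
r=cv2.minAreaRect(cn); b=cv2.boxPoints(r); print(r,b)
P=np.array([onz(m,p,.012) for p in b]); print(P.round(4)); print(np.linalg.norm(P-np.roll(P,-1,0),axis=1))
a=cv2.resize(im[195:355,270:410],None,fx=3.7,fy=3.7,interpolation=cv2.INTER_CUBIC)
s=cv2.imread('pics/scene0.png'); c=cv2.resize(s[190:335,285-50:350],(0,0),fx=4,fy=4,interpolation=cv2.INTER_CUBIC)
h=590; out=np.hstack([cv2.resize(a,(390,446)),cv2.resize(c,(400,504))[:446]])
cv2.imwrite('pics/z.png',out)
E
```

```text
((342.76556396484375, 273.1943359375), (79.92601013183594, 127.38086700439453), 15.64224624633789) [[287.10977 323.75073]
 [321.45547 201.08751]
 [398.42136 222.63794]
 [364.07565 345.30115]]
[[ 0.3478  0.0755  0.012 ]
 [ 0.6568 -0.0098  0.012 ]
 [ 0.5989 -0.2047  0.012 ]
 [ 0.2954 -0.1106  0.012 ]]
[0.32059998 0.20330902 0.31780816 0.19334962]
```

View pics/z.png

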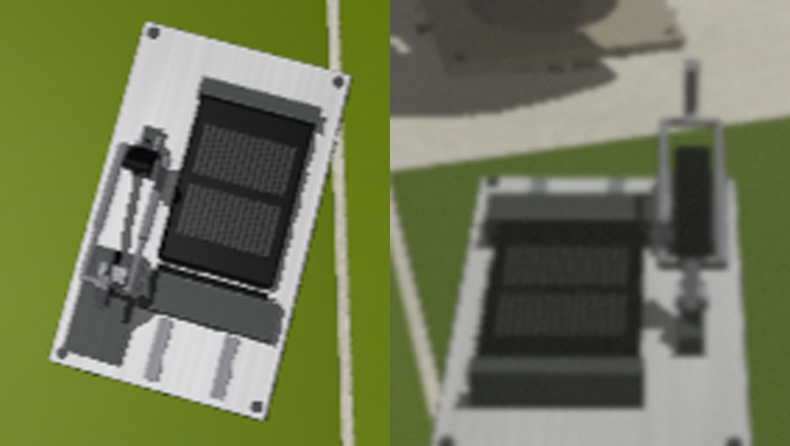

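The crops show the lever's black handle upright (scene ≈(321,232)–(321,263)). The loop's crossbar is at scene ≈(321,225), the tab top at (321,208), and the tab is in the top view near (312,291).

```bash
cat >> h.py <<'E'
from scipy.optimize import least_squares, brentq
def jigfit():
    m=eyes.camera_model('top')
    px=[(322.8,202.9),(288.3,323.9),(365.8,345.4),(395.6,222.3)]
    loc=np.array([(-.16,-.035),(.16,-.035),(.16,.16),(-.16,.16)])
    W=np.array([onz(m,p,.012)[:2] for p in px])
    f=lambda v:(np.c_[loc@np.array([[np.cos(v[2]),np.sin(v[2])],[-np.sin(v[2]),np.cos(v[2])]])+v[:2]]-W).ravel()
    s=least_squares(f,[.48,.03,2.87]); return s.x,f(s.x)
V=jigfit()[0]
def J(p):
    c,s=np.cos(V[2]),np.sin(V[2]); return np.array([V[0]+c*p[0]-s*p[1],V[1]+s*p[0]+c*p[1],p[2]])
def W2J(w):
    c,s=np.cos(V[2]),np.sin(V[2]); d=np.array(w[:2])-V[:2]; return np.array([c*d[0]+s*d[1],-s*d[0]+c*d[1],w[2]])
def latch(lean,up):  # points in jig frame: end, hinge, bar, tab, tabtop
    L,u=np.radians(lean),np.radians(up); P=np.array([-.04,0,.04]); e=lambda a:np.array([np.cos(a),0,np.sin(a)])
    h=P+.025*e(L); b=h+.1265*e(u); n=e(u+np.pi/2)
    return dict(end=P+.105*e(L),hinge=h,bar=b,tab=b+.016*e(u)+.028*n,tabtop=b+.016*e(u)+.042*n)
E
python3 - <<'E'
from h import *
print(jigfit())
ms,mt=eyes.camera_model('scene'),eyes.camera_model('top')
for lean in (60,70,80):
    for up in (0,15,30):
        q=latch(lean,up); print(lean,up,{k:(proj(ms,J(v)).round(1).tolist(),proj(mt,J(v)).round(1).tolist()) for k,v in q.items() if k in('end','bar','tabtop')})
print(J((.07,0,.032)),J((-.04,0,.04)))
E
```

```text
(array([ 0.49032158, -0.00301678,  2.87053088]), array([ 0.00185784,  0.00108109, -0.00186937,  0.00093987, -0.00178002,
        0.0004236 ,  0.00179156, -0.00244456]))
60 0 {'end': ([320.5, 230.1], [317.2, 263.1]), 'bar': ([319.8, 236.3], [307.9, 302.7]), 'tabtop': ([319.9, 218.6], [305.4, 308.2])}
60 15 {'end': ([320.5, 230.1], [317.2, 263.1]), 'bar': ([320.0, 225.9], [307.9, 299.8]), 'tabtop': ([320.1, 209.0], [306.7, 300.3])}
60 30 {'end': ([320.5, 230.1], [317.2, 263.1]), 'bar': ([320.2, 217.6], [309.0, 293.3]), 'tabtop': ([320.4, 202.5], [309.3, 288.2])}
70 0 {'end': ([320.7, 230.9], [319.1, 255.5]), 'bar': ([319.9, 236.5], [308.3, 301.0]), 'tabtop': ([320.0, 218.7], [305.8, 306.5])}
70 15 {'end': ([320.7, 230.9], [319.1, 255.5]), 'bar': ([320.0, 226.0], [308.4, 298.1]), 'tabtop': ([320.2, 209.1], [307.2, 298.5])}
70 30 {'end': ([320.7, 230.9], [319.1, 255.5]), 'bar': ([320.2, 217.7], [309.5, 291.5]), 'tabtop': ([320.4, 202.6], [309.8, 286.3])}
80 0 {'end': ([320.8, 233.1], [321.2, 247.6]), 'bar': ([319.9, 237.0], [308.7, 299.2]), 'tabtop': ([320.0, 219.1], [306.3, 304.6])}
80 15 {'end': ([320.8, 233.1], [321.2, 247.6]), 'bar': ([320.0, 226.5], [308.8, 296.3]), 'tabtop': ([320.2, 209.5], [307.7, 296.6])}
80 30 {'end': ([320.8, 233.1], [321.2, 247.6]), 'bar': ([320.2, 218.1], [310.0, 289.6]), 'tabtop': ([320.5, 203.0], [310.3, 284.4])}
[0.42287748 0.01572604 0.032     ] [ 0.52886107 -0.01372697  0.04      ]
```

Call:
{"name": "arm_command", "arguments": {
  "deltas": [
    [[2, 3.5, 0.3, 0, 0, -3.7], [2, 3.5, 0.3, 0, 0, -3.7], [2, 3.5, 0.3, 0, 0, -3.7], [2, 3.5, 0.3, 0, 0, -3.7], [2, 3.5, 0.3, 0, 0, -3.7], [1.5, 3.8, 0.3, 0, 0, -3.7], [1.5, 3.8, 0.3, 0, 0, -3.7], [1.5, 3.8, 0.3, 0, 0, -3.7], [1, 4, 0.3, 0, 0, -3.7], [1, 4, 0.3, 0, 0, -3.3], [0.5, 4, 0.3, 0, 0, 0], [0.5, 4, 0.3, 0, 0, 0]]
  ]
}}

```text
t: 1.1
tool_pos: [0.3904, -0.1089, 0.2544]
orientation: [-3.113, 0.425, 0.001]
force: [1.0, 1.0, 0.7]
opening: 0.0932
gripper_force: 0.0
```

Run:
```python
from h import *
s=monitor.read_state(); R=cv2.Rodrigues(np.array(s['orientation']))[0]
m=eyes.camera_model('wrist'); Rc,t=RT(m)
print(s['t'],s['q'],s['tool_pos'],'\n',R,'\ncam rel tool',R.T@(-Rc.T@t-s['tool_pos']),'\ncam axes in tool',R.T@Rc.T,m['fx'])
print('jig y',J((0,1,0))-J((0,0,0)),'target over',J((.09,0,.25)))
```

```text
1.1 [-3.98681581e-01 -4.30886005e-01  1.92961052e+00  8.44630365e-05
  1.64326250e+00  1.44360720e+00] [ 0.39044028 -0.10887741  0.25441576] 
 [[ 9.63373311e-01 -2.68163672e-01 -3.30739462e-04]
 [-2.68163606e-01 -9.63373358e-01  2.30731033e-04]
 [-3.80499267e-04 -1.33587832e-04 -9.99999919e-01]] 
cam rel tool [ 0.07504147 -0.00037037 -0.16711719] 
cam axes in tool [[ 8.94592581e-05 -9.62827528e-01 -2.70116906e-01]
 [ 9.99999382e-01  3.85469819e-04 -1.04281422e-03]
 [ 1.10817215e-03 -2.70116645e-01  9.62826968e-01]] 411.05312738734443
jig y [-0.26775459 -0.96348715  0.        ] target over [0.40360774 0.02108113 0.25      ]
```

Call:
{"name": "arm_command", "arguments": {
  "deltas": [
    [[0.1, 3.5, 0, 0, 0, 0], [0.1, 3.5, 0, 0, 0, 0], [0.1, 3.3, -0.2, 0, 0, 0], [0.1, 3, -0.2, 0, 0, 0], [0, 0, 0, 0, 0, 0], [0, 0, 0, 0, 0, 0]]
  ]
}}

```text
t: 1.6
tool_pos: [0.3944, 0.0234, 0.2503]
orientation: [3.113, -0.418, -0.001]
force: [0.0, -1.4, -0.9]
opening: 0.0929
gripper_force: 0.0
```

Run:
```python
from h import *
s=monitor.read_state(); print(s['t'],s['tool_pos'],W2J(s['tool_pos']),s['force'])
m=eyes.camera_model('wrist'); im=eyes.read_camera('wrist')
cv2.imwrite('pics/w1.png',im)
import json; json.dump({k:np.array(v).tolist() for k,v in m.items()},open('w1.json','w'))
for k,v in latch(75,17).items(): print(k,proj(m,J(v)))
print('keeper lip',proj(m,J((.078,0,.043))))
```

```text
1.6 [0.39438547 0.0234172  0.25027223] [9.95110302e-02 2.18536173e-04 2.50272228e-01] [ 0.00622606 -1.4199795  -0.8975109 ]
end [324.06774432  63.08754113]
hinge [323.95959753  49.00299513]
bar [323.29374332 209.04714172]
tab [323.27687151 227.52192783]
tabtop [323.31609457 226.38888261]
keeper lip [323.29967805 186.34770714]
```

View pics/w1.png

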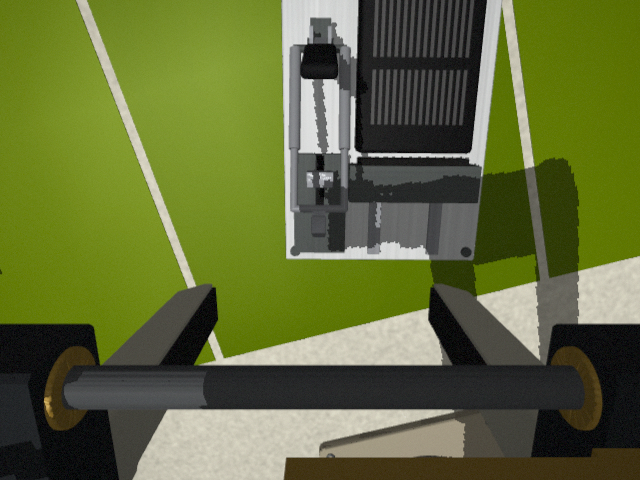

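The wrist view shows the crossbar at row ≈209, spanning cols 297–345, and the tab at about (319,225). The keeper is between the arms near (320,180), the lever end is near (320,60), and the plate's near edge is at row 259.

Run:
```python
from h import *
import json
m=json.load(open('w1.json')); im=cv2.imread('pics/w1.png')
for p in [(.16,-.035,.012),(.16,.16,.012)]: print(p,proj(m,J(p)))
for uv in [(287,259),(475,259)]: print(uv,W2J(onz(m,uv,.012)).round(4))
for x in (.074,.08,.086): print(x,proj(m,J((x,-.012,.043))),proj(m,J((x,.012,.043))))
c=cv2.resize(im[140:262,270:400],None,fx=5,fy=4.9,interpolation=cv2.INTER_CUBIC); c=cv2.convertScaleAbs(c,alpha=1.6,beta=20)
cv2.imwrite('pics/w1z.png',c)
```

```text
(0.16, -0.035, 0.012) [289.21701584 260.78325055]
(0.16, 0.16, 0.012) [476.97848733 261.56830012]
(287, 259) [ 0.1581 -0.0373  0.012 ]
(475, 259) [0.1572 0.1577 0.012 ]
0.074 [310.12122628 181.89871633] [336.51786368 182.01050218]
0.08 [310.1484288  188.47915418] [336.43079324 188.59033838]
0.086 [310.1753968  195.00286246] [336.34447342 195.11345121]
```

View pics/w1z.png

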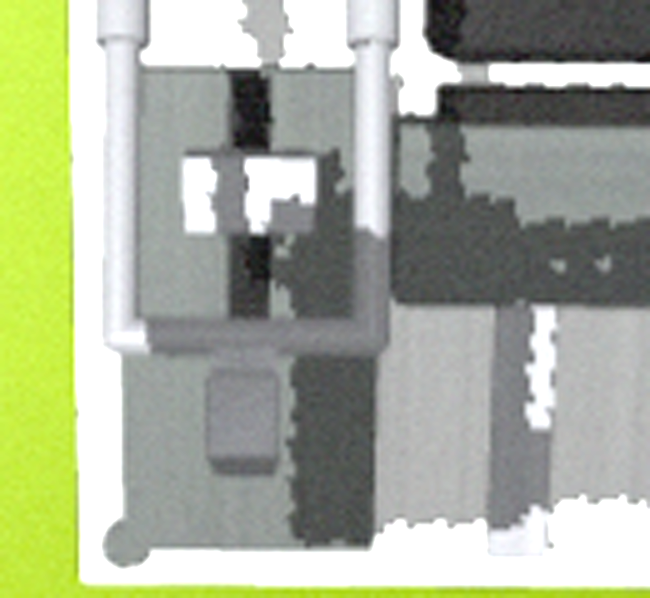

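The zoom shows the keeper's bright lip at cols 306–334, rows 172–188. The crossbar is at row ≈208 and the tab top spans cols 311–326, rows 215–234. The plate corner lies about 2 mm off the top-view fit, so I'll shift the frame to match the wrist view and solve the latch angles.

```bash
sed -i 's/^V=jigfit.*/V=jigfit()[0]\nV[:2]+=np.array([[np.cos(V[2]),-np.sin(V[2])],[np.sin(V[2]),np.cos(V[2])]])@np.array([-.002,-.0025])/' h.py
python3 - <<'E'
from h import *
import json
m=json.load(open('w1.json')); ms,mt=eyes.camera_model('scene'),eyes.camera_model('top')
print('lip',W2J(onz(m,(306.4,187.6),.043)),W2J(onz(m,(333.6,187.6),.043)))
f=lambda v:[proj(m,J(latch(*v)['bar']))[1]-208.2, proj(m,J(latch(*v)['tabtop']))[1]-224.5, proj(ms,J(latch(*v)['tabtop']))[1]-207.8, proj(ms,J(latch(*v)['bar']))[1]-225.4, proj(ms,J(latch(*v)['end']))[1]-232.3,.3*(proj(m,J(latch(*v)['end']))[1]-61)]
r=least_squares(f,[75,17]); print(r.x,r.fun)
q=latch(*r.x); print({k:v.round(4) for k,v in q.items()})
print('tab y',W2J(onz(m,(318.5,224.5),q['tabtop'][2])),'bar y',W2J(onz(m,((291+347.5)/2,208),q['bar'][2])))
print('tab world',J(q['tab']))
E
```

```text
lip [ 0.08120987 -0.01291764  0.043     ] [0.08110461 0.01190485 0.043     ]
[73.90454596 16.80731476] [-1.08088527 -0.12717035  0.83747722  0.05943863 -0.23423544  0.62447957]
{'end': array([-0.0109,  0.    ,  0.1409]), 'hinge': array([-0.0331,  0.    ,  0.064 ]), 'bar': array([0.088 , 0.    , 0.1006]), 'tab': array([0.0952, 0.    , 0.132 ]), 'tabtop': array([0.0912, 0.    , 0.1454])}
tab y [ 0.09129137 -0.00077701  0.14543034] bar y [ 0.08873013 -0.00066795  0.10059801]
tab world [0.40114828 0.02435936 0.13202839]
```

Call:
{"name": "arm_command", "arguments": {
  "deltas": [
    [[0.13, 0.14, -2, 1.5, 5.4, 0], [0.12, 0.14, -2, 1.5, 5.4, 0], [0, 0, -2.5, 1.5, 5.4, 0], [0, 0, -2.5, 0, 0, 0], [0, 0, -2.4, 0, 0, 0], [0, 0, -1.96, 0, 0, 0], [0, 0, 0, 0, 0, 0], [0, 0, 0, 0, 0, 0], [0, 0, 0, 0, 0, 0]]
  ],
  "gripper": 0.3
}}

```text
t: 2.4
tool_pos: [0.398, 0.0241, 0.1183]
orientation: [-3.041, 0.417, 0.447]
force: [0.5, -0.4, 1.1]
opening: 0.0606
gripper_force: 0.0
```

Run:
```python
from h import *
s=monitor.read_state(); print(s['t'],W2J(s['tool_pos']),s['force'],cv2.Rodrigues(np.array(s['orientation']))[0][:,2],s['opening'])
m=eyes.camera_model('wrist'); cv2.imwrite('pics/w2.png',eyes.read_camera('wrist'))
cv2.imwrite('pics/s2.png',eyes.read_camera('scene'))
a=cv2.imread('pics/w2.png'); b=cv2.imread('pics/s2.png')[150:310,240:400]
cv2.imwrite('pics/c2.png',np.hstack([cv2.resize(a,(420,315)),cv2.resize(b,(315,315),interpolation=cv2.INTER_CUBIC)]))
```

```text
2.4 [0.09823495 0.00114673 0.11830053] [ 0.5421849  -0.42515475  1.13212717] [-0.27726462  0.07768774 -0.95764761] 0.06061673879744692
```

View pics/c2.png

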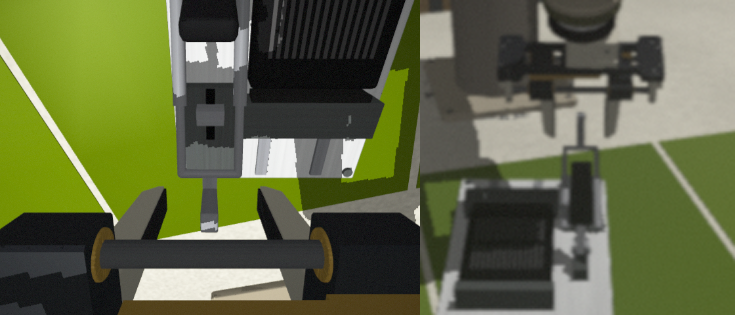

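Call:
{"name": "arm_command", "arguments": {
  "deltas": [
    [[-0.1, 0.2, -0.16, 0, 0, 0], [0, 0, 0, 0, 0, 0], [0, 0, 0, 0, 0, 0]]
  ]
}}

```text
t: 2.75
tool_pos: [0.3966, 0.027, 0.116]
orientation: [-3.042, 0.414, 0.448]
force: [0.6, 0.7, 0.3]
opening: 0.0605
gripper_force: 0.0
```

Call:
{"name": "arm_command", "arguments": {
  "deltas": [
    [[0, 0, 0, 0, 0, 0], [0, 0, 0, 0, 0, 0], [0, 0, 0, 0, 0, 0], [0, 0, 0, 0, 0, 0], [0, 0, 0, 0, 0, 0], [0, 0, 0, 0, 0, 0], [0, 0, 0, 0, 0, 0], [0, 0, 0, 0, 0, 0]]
  ],
  "gripper": -1,
  "squeeze": 25
}}

```text
t: 3.42
tool_pos: [0.3963, 0.0269, 0.1154]
orientation: [-3.041, 0.415, 0.45]
force: [-0.3, -0.9, 0.1]
opening: 0.0119
gripper_force: 0.0
```

Run:
```python
from h import *
s=monitor.read_state(); print(s['t'],W2J(s['tool_pos']),s['force'],s['opening'],s['gripper_force'])
# plan: waypoints of bar; lean solved from bar pos; TCP from grip offset
def ik(bx,bz):
    best=None
    f=lambda v:(latch(*v)['bar'][[0,2]]-[bx,bz])*1000
    r=least_squares(f,[85,-5]); return r.x
def tcp(lean,up):
    u=np.radians(up); b=latch(lean,up)['bar']; return b+.016*np.array([np.cos(u),0,np.sin(u)])+.012*np.array([-np.sin(u),0,np.cos(u)])
for bx,bz in [(.088,.1006),(.092,.085),(.093,.065),(.093,.05),(.092,.04),(.091,.033),(.088,.032),(.084,.032),(.078,.032)]:
    v=ik(bx,bz); print(bx,bz,v.round(1),(tcp(*v)*1000).round(1))
```

```text
3.4167 [ 0.10065736 -0.00118523  0.11542145] [-0.32504583 -0.86946667  0.09948612] 0.011932444070804153 0.0
0.088 0.1006 [74.  16.8] [ 99.8   0.  116.7]
0.092 0.085 [73.1  9.6] [105.8   0.   99.5]
0.093 0.065 [74.9  0.4] [108.9   0.   77.1]
0.093 0.05 [73.1 -6.3] [110.2   0.   60.2]
0.092 0.04 [ 71.9 -10.8] [110.    0.   48.8]
0.091 0.033 [ 70.7 -14. ] [109.4   0.   40.8]
0.088 0.032 [ 76.8 -14.8] [106.5   0.   39.5]
0.084 0.032 [ 85.7 -15.1] [102.6   0.   39.4]
0.078 0.032 [ 99.7 -15. ] [96.6  0.  39.5]
```

Call:
{"name": "arm_command", "arguments": {
  "deltas": [
    [[0, 0, 0, 0, 0, 0], [0, 0, 0, 0, 0, 0], [0.14, -0.04, 0.5, 0, 0, 0], [0, 0, 0, 0, 0, 0], [0, 0, 0, 0, 0, 0]]
  ],
  "gripper": -0.5
}}

```text
t: 3.83
tool_pos: [0.3981, 0.0265, 0.1209]
orientation: [-3.041, 0.415, 0.448]
force: [-0.7, 0.5, -0.1]
opening: 0.0234
gripper_force: 0.0
```

Call:
{"name": "arm_command", "arguments": {
  "deltas": [
    [[0, 0, 0, 0, 0, 0], [0, 0, 0, 0, 0, 0], [0, 0, 0, 0, 0, 0], [0, 0, 0, 0, 0, 0], [0, 0, 0, 0, 0, 0], [0, 0, 0, 0, 0, 0]]
  ],
  "gripper": -1
}}

```text
t: 4.33
tool_pos: [0.3975, 0.0264, 0.1204]
orientation: [-3.041, 0.415, 0.45]
force: [1.1, -1.3, 0.4]
opening: 0.0101
gripper_force: 25.0
```

```bash
cat >> h.py <<'E'
def st():
    s=monitor.read_state(); R=cv2.Rodrigues(np.array(s['orientation']))[0]; c,sn=np.cos(V[2]),np.sin(V[2])
    z=R[:,2]; zj=c*z[0]+sn*z[1]; F=s['force']
    print('t %.2f'%s['t'],'tcp jig mm',(W2J(s['tool_pos'])*1000).round(1),'tilt u %.1f'%np.degrees(np.arctan2(zj,-z[2])),'F jig',np.round([c*F[0]+sn*F[1],-sn*F[0]+c*F[1],F[2]],2),'open %.4f grip %.1f'%(s['opening'],s['gripper_force']))
    return s
E
python3 -c "
from h import *
st()"
```

```text
t 4.33 tcp jig mm [ 99.3  -1.  120.4] tilt u 16.8 F jig [-1.42  0.95  0.38] open 0.0101 grip 25.0
```

```bash
cat >> h.py <<'E'
def ik(bx,bz):
    return least_squares(lambda v:(latch(*v)['bar'][[0,2]]-[bx,bz])*1000,[85,-5]).x
A,B=.0163,.0157
def tcp(lean,up):
    u=np.radians(up); b=latch(lean,up)['bar']; return b+A*np.array([np.cos(u),0,np.sin(u)])+B*np.array([-np.sin(u),0,np.cos(u)])
def plan(pts,p0,u0):
    c,s=np.cos(V[2]),np.sin(V[2])
    for b in pts:
        v=ik(*b); p=tcp(*v); d=p-p0; du=v[1]-u0
        print(b,v.round(1),'tcp',(p*1000).round(1),'shift cm',np.round([100*c*d[0],100*s*d[0],100*d[2]],2),'turn',np.round([s*du,-c*du],2)); p0,u0=p,v[1]
E
python3 - <<'E'
from h import *
plan([(.090,.093),(.092,.085),(.093,.075),(.0935,.065),(.0935,.0575),(.093,.05),(.092,.045),(.0915,.04),(.091,.036),(.091,.033)],np.array([.0993,0,.1204]),16.8)
E
```

```text
(0.09, 0.093) [74.1 13.2] tcp [102.3   0.  112. ] shift cm [-0.29  0.08 -0.84] turn [-0.95 -3.44]
(0.092, 0.085) [73.1  9.6] tcp [105.5   0.  103.2] shift cm [-0.31  0.09 -0.88] turn [-0.98 -3.51]
(0.093, 0.075) [73.8  5. ] tcp [107.9   0.   92.1] shift cm [-0.23  0.06 -1.11] turn [-1.23 -4.44]
(0.0935, 0.065) [73.7  0.5] tcp [109.7   0.   80.8] shift cm [-0.17  0.05 -1.12] turn [-1.21 -4.37]
(0.0935, 0.0575) [73.3 -2.9] tcp [110.6   0.   72.3] shift cm [-0.09  0.02 -0.85] turn [-0.9  -3.25]
(0.093, 0.05) [73.1 -6.3] tcp [110.9   0.   63.8] shift cm [-0.03  0.01 -0.85] turn [-0.91 -3.27]
(0.092, 0.045) [73.9 -8.6] tcp [110.5   0.   58.1] shift cm [ 0.04 -0.01 -0.57] turn [-0.62 -2.24]
(0.0915, 0.04) [ 73.1 -10.9] tcp [110.5   0.   52.3] shift cm [ 0.   -0.   -0.57] turn [-0.6  -2.17]
(0.091, 0.036) [ 72.3 -12.7] tcp [110.4   0.   47.7] shift cm [ 0.01 -0.   -0.46] turn [-0.48 -1.74]
(0.091, 0.033) [ 70.7 -14. ] tcp [110.6   0.   44.3] shift cm [-0.03  0.01 -0.34] turn [-0.35 -1.25]
```

Call:
{"name": "arm_command", "arguments": {
  "deltas": [
    [[-0.29, 0.08, -0.84, -0.95, -3.44, 0], [-0.31, 0.09, -0.88, -0.98, -3.51, 0], [-0.23, 0.06, -1.11, -1.23, -4.44, 0], [-0.17, 0.05, -1.12, -1.21, -4.37, 0], [-0.09, 0.02, -0.85, -0.9, -3.25, 0], [-0.03, 0.01, -0.85, -0.91, -3.27, 0], [0, 0, 0, 0, 0, 0], [0, 0, 0, 0, 0, 0], [0, 0, 0, 0, 0, 0]]
  ]
}}

```text
t: 5.08
tool_pos: [0.3852, 0.0299, 0.0639]
orientation: [3.094, -0.422, 0.163]
force: [-6.4, 0.3, -1.1]
opening: 0.0098
gripper_force: 25.0
```

Run:
```python
from h import *
st()
m=eyes.camera_model('wrist'); im=eyes.read_camera('wrist'); cv2.imwrite('pics/w3.png',im)
cv2.imwrite('pics/s3.png',eyes.read_camera('scene'))
for x in (.0781,.0811): print(proj(m,J((x,-.012,.043))),proj(m,J((x,.012,.043))))
print(proj(m,J((.093,0,.05))))
import json; json.dump({k:np.array(v).tolist() for k,v in m.items()},open('w3.json','w'))
cv2.imwrite('pics/c3.png',cv2.convertScaleAbs(cv2.resize(im[100:340,200:440],(600,600),interpolation=cv2.INTER_CUBIC),alpha=1.5,beta=20))
```

```text
t 5.08 tcp jig mm [112.1  -1.1  63.9] tilt u -6.0 F jig [ 6.27  1.48 -1.14] open 0.0098 grip 25.0
[300.9282185  220.36120012] [351.23927684 220.38402   ]
[300.98149876 226.59762427] [351.16409624 226.6210325 ]
[326.13651559 253.91511706]
```

View pics/c3.png

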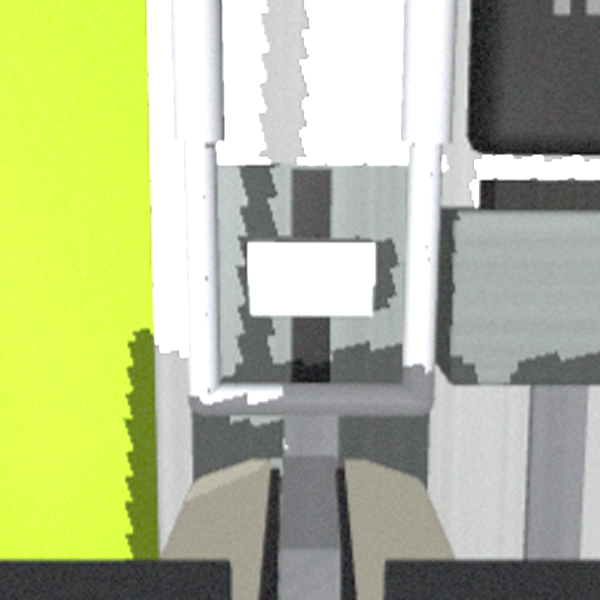

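The zoom shows the keeper lip at px rows 196–226, which matches the prediction. The crossbar is at row ≈260, about 2.5 mm farther out than planned. I'll go on down with a small pull towards the latch.

Call:
{"name": "arm_command", "arguments": {
  "deltas": [
    [[0.14, -0.04, -0.57, -0.62, -2.24, 0], [0.1, -0.03, -0.57, -0.6, -2.17, 0], [0.09, -0.02, -0.3, -0.3, -1.1, 0], [0, 0, 0, 0, 0, 0], [0, 0, 0, 0, 0, 0]]
  ]
}}

```text
t: 5.6
tool_pos: [0.3893, 0.0288, 0.0498]
orientation: [3.069, -0.418, 0.319]
force: [-5.5, -1.0, 1.2]
opening: 0.0099
gripper_force: 25.0
```

Run:
```python
from h import *
st()
m=eyes.camera_model('wrist'); im=eyes.read_camera('wrist'); cv2.imwrite('pics/w4.png',im)
for x in (.0811,.09): print(proj(m,J((x,0,.043))))
for x in (.088,.09,.092): print(x,[proj(m,J((x,0,z)))[1] for z in (.038,.041,.044)])
# bar edges: profile between tab and arm at y=+-13mm
for y in (-.012,.013):
    c=int(proj(m,J((.09,y,.041)))[0]); print(c,im[215:300:2,c].mean(axis=1).astype(int))
```

```text
t 5.60 tcp jig mm [107.8  -1.1  49.8] tilt u -11.9 F jig [5.03 2.47 1.24] open 0.0099 grip 25.0
[326.34005727 241.35096172]
[326.32460532 260.89674079]
0.088 [np.float64(255.39331498951333), np.float64(256.0593554955562), np.float64(256.7468786750566)]
0.09 [np.float64(259.661573117178), np.float64(260.3948378242325), np.float64(261.1517365044768)]
0.092 [np.float64(263.92390146291734), np.float64(264.7242015180489), np.float64(265.55027767851004)]
300 [214 216 219 242 224 229 235 217 213 209 208 208 189 111 116 111 111  81
  55  91 143 164 192 176 152 122 114 115 114 112 112 114  54  52  74 103
  89  93  95  89  90  90  91]
354 [ 58  54  49  50  52  57  56  54  53  56  54  56  54 105 109 106 107 108
 106  86 142 165 180 172 156 124  52  48  53  50  55  53  56  50  55  53
  82  90  91  87  90  89  89]
```

Call:
{"name": "arm_command", "arguments": {
  "deltas": [
    [[0, 0, -0.3, -0.3, -1.1, 0], [0, 0, -0.22, -0.25, -0.9, 0], [0, 0, 0, 0, 0, 0], [0, 0, 0, 0, 0, 0]]
  ]
}}

```text
t: 5.98
tool_pos: [0.3903, 0.0286, 0.045]
orientation: [3.057, -0.417, 0.379]
force: [0.5, -2.8, -1.5]
opening: 0.0102
gripper_force: 25.0
```

```bash
cat >> h.py <<'E'
def bar(s):
    R=cv2.Rodrigues(np.array(s['orientation']))[0]; c,sn=np.cos(V[2]),np.sin(V[2]); z=R[:,2]; u=np.arctan2(c*z[0]+sn*z[1],-z[2])
    b=W2J(s['tool_pos'])-A*np.array([np.cos(u),0,np.sin(u)])-B*np.array([-np.sin(u),0,np.cos(u)]); print('bar mm',(b*1000).round(1))
E
python3 -c "
from h import *
bar(st())"
```

```text
t 5.98 tcp jig mm [106.8  -1.2  45. ] tilt u -14.1 F jig [-1.26  2.52 -1.51] open 0.0102 grip 25.0
bar mm [87.2 -1.2 33.8]
```

Call:
{"name": "arm_command", "arguments": {
  "deltas": [
    [[0, 0, -0.14, 0, 0, 0], [0.2, -0.05, 0, 0, 0, 0], [0.2, -0.06, 0, 0, 0, 0], [0.19, -0.05, 0, 0, 0, 0], [0, 0, 0, 0, 0, 0], [0, 0, 0, 0, 0, 0]]
  ]
}}

```text
t: 6.48
tool_pos: [0.3953, 0.0272, 0.0427]
orientation: [3.058, -0.417, 0.376]
force: [-5.2, -0.8, 0.3]
opening: 0.01
gripper_force: 25.0
```

```bash
python3 -c "
from h import *
bar(st())"
```

```text
t 6.48 tcp jig mm [101.6  -1.2  42.7] tilt u -14.0 F jig [4.78 2.15 0.35] open 0.0100 grip 25.0
bar mm [82.  -1.2 31.4]
```

Friction of the lever reads about 5 N. I'll go on in small steps.

Call:
{"name": "arm_command", "arguments": {
  "deltas": [
    [[0.1, -0.03, 0, 0, 0, 0], [0.1, -0.03, 0, 0, 0, 0], [0, 0, 0, 0, 0, 0], [0, 0, 0, 0, 0, 0]]
  ]
}}

```text
t: 6.82
tool_pos: [0.3973, 0.0266, 0.0427]
orientation: [3.058, -0.417, 0.376]
force: [-5.3, -0.9, 1.5]
opening: 0.0102
gripper_force: 25.0
```

```bash
python3 -c "
from h import *
bar(st())"
```

```text
t 6.82 tcp jig mm [99.5 -1.1 42.7] tilt u -14.0 F jig [4.82 2.28 1.48] open 0.0102 grip 25.0
bar mm [79.9 -1.1 31.5]
```

Call:
{"name": "arm_command", "arguments": {
  "deltas": [
    [[0.07, -0.02, 0, 0, 0, 0], [0, 0, 0, 0, 0, 0], [0, 0, 0, 0, 0, 0]]
  ]
}}

```text
t: 7.07
tool_pos: [0.3981, 0.0264, 0.0427]
orientation: [3.058, -0.417, 0.377]
force: [-4.9, -1.2, 0.9]
opening: 0.0097
gripper_force: 25.0
```

```bash
python3 -c "
from h import *
bar(st())"
```

```text
t 7.07 tcp jig mm [98.8 -1.1 42.7] tilt u -14.0 F jig [4.41 2.51 0.92] open 0.0097 grip 25.0
bar mm [79.1 -1.1 31.5]
```

Call:
{"name": "arm_command", "arguments": {
  "deltas": [
    [[0.06, -0.02, 0, 0, 0, 0], [0, 0, 0, 0, 0, 0], [0, 0, 0, 0, 0, 0]]
  ]
}}

```text
t: 7.32
tool_pos: [0.3987, 0.0262, 0.0428]
orientation: [3.058, -0.417, 0.377]
force: [-4.9, -0.6, 1.9]
opening: 0.0096
gripper_force: 25.0
```

```bash
python3 -c "
from h import *
bar(st())"
```

```text
t 7.32 tcp jig mm [98.  -1.1 42.8] tilt u -14.1 F jig [4.56 1.87 1.89] open 0.0096 grip 25.0
bar mm [78.4 -1.1 31.5]
```

Call:
{"name": "arm_command", "arguments": {
  "deltas": [
    [[0.05, -0.01, 0, 0, 0, 0], [0, 0, 0, 0, 0, 0], [0, 0, 0, 0, 0, 0]]
  ]
}}

```text
t: 7.57
tool_pos: [0.3993, 0.026, 0.0428]
orientation: [3.058, -0.417, 0.378]
force: [-5.8, -0.6, 0.2]
opening: 0.0097
gripper_force: 25.0
```

```bash
python3 -c "
from h import *
bar(st())"
```

```text
t 7.57 tcp jig mm [97.5 -1.1 42.8] tilt u -14.1 F jig [5.39 2.15 0.2 ] open 0.0097 grip 25.0
bar mm [77.9 -1.1 31.6]
```

Call:
{"name": "arm_command", "arguments": {
  "deltas": [
    [[0.05, -0.01, 0, 0, 0, 0], [0, 0, 0, 0, 0, 0], [0, 0, 0, 0, 0, 0]]
  ]
}}

```text
t: 7.82
tool_pos: [0.3998, 0.0259, 0.0428]
orientation: [3.057, -0.417, 0.378]
force: [-4.9, -1.7, -0.4]
opening: 0.0095
gripper_force: 25.0
```

```bash
python3 -c "
from h import *
bar(st())"
```

```text
t 7.82 tcp jig mm [97.  -1.1 42.8] tilt u -14.1 F jig [ 4.23  2.93 -0.42] open 0.0095 grip 25.0
bar mm [77.3 -1.1 31.6]
```

Call:
{"name": "arm_command", "arguments": {
  "deltas": [
    [[0.04, -0.01, 0, 0, 0, 0], [0, 0, 0, 0, 0, 0], [0, 0, 0, 0, 0, 0]]
  ]
}}

```text
t: 8.07
tool_pos: [0.4002, 0.0258, 0.0428]
orientation: [3.058, -0.417, 0.378]
force: [-4.6, -0.8, 0.0]
opening: 0.01
gripper_force: 25.0
```

```bash
python3 -c "
from h import *
bar(st())"
```

```text
t 8.07 tcp jig mm [96.6 -1.2 42.8] tilt u -14.1 F jig [4.18 2.03 0.05] open 0.0100 grip 25.0
bar mm [77.  -1.2 31.5]
```

Call:
{"name": "arm_command", "arguments": {
  "deltas": [
    [[0.04, -0.01, 0, 0, 0, 0], [0, 0, 0, 0, 0, 0], [0, 0, 0, 0, 0, 0]]
  ]
}}

```text
t: 8.32
tool_pos: [0.4003, 0.0258, 0.0427]
orientation: [3.058, -0.417, 0.376]
force: [-7.2, -0.6, 2.4]
opening: 0.01
gripper_force: 25.0
```

```bash
python3 -c "
from h import *
bar(st())
cv2.imwrite('pics/w5.png',eyes.read_camera('wrist'))
m=eyes.camera_model('wrist')
print(proj(m,J((.0811,0,.043))),proj(m,J((.0781,0,.032))),proj(m,J((.0811,0.018,.032))))
im=cv2.imread('pics/w5.png')
for y in (-.016,.017,0.0):
    c=int(proj(m,J((.08,y,.035)))[0]); print(c,im[210:300:2,c].mean(axis=1).astype(int))"
```

```text
t 8.32 tcp jig mm [96.5 -1.2 42.7] tilt u -14.0 F jig [6.8  2.54 2.44] open 0.0100 grip 25.0
bar mm [76.9 -1.2 31.4]
[326.59779021 268.16938122] [326.40640598 259.49199276] [365.06683313 265.93785875]
291 [ 55  54  53  53  56  51  51  58  54  54  57  53  52  57  53  51  57  55
  53  55  54  55 136 159 185 187 159 133 108 116 117 118 118 117 114 116
 117 114 115 122 119 122 121 120 104]
363 [134 133 134 138 138 140 138 139 141 142 142 141 144 143 145 144 148 149
 148 150 152 152 149 158 175 178 161 139 107 106 109 109 106 108  50  53
  54  52  54  51  79  90  87  89  90]
326 [ 50  51  50  47  50  49  54  48  47  48  52  52  51 174 204 220 204 204
 204 197 199 202 201 204 200 197 199 197 184 151 166 166 164 168 123  86
  75  70  70  67  72  68  70  67  69]
```

Contact is felt: the tool stopped short and the force rose by about 2.5 N. The crossbar at row 259 also matches the keeper seat. I'll add a little more.

Call:
{"name": "arm_command", "arguments": {
  "deltas": [
    [[0.03, -0.01, 0, 0, 0, 0], [0, 0, 0, 0, 0, 0], [0, 0, 0, 0, 0, 0], [0, 0, 0, 0, 0, 0]]
  ]
}}

```text
t: 8.7
tool_pos: [0.4003, 0.0258, 0.0426]
orientation: [3.058, -0.417, 0.375]
force: [-10.6, 0.7, 4.6]
opening: 0.0095
gripper_force: 25.0
```

```bash
python3 -c "
from h import *
bar(st())"
```

```text
t 8.70 tcp jig mm [96.4 -1.1 42.6] tilt u -14.0 F jig [10.36  2.2   4.63] open 0.0095 grip 25.0
bar mm [76.8 -1.1 31.4]
```

Call:
{"name": "arm_command", "arguments": {
  "deltas": [
    [[0, 0, 0, 0, 0, 0], [0, 0, 0, 0, 0, 0]]
  ]
}}

```text
t: 8.87
tool_pos: [0.4003, 0.0258, 0.0427]
orientation: [3.058, -0.417, 0.375]
force: [-10.8, 0.3, 4.6]
opening: 0.0101
gripper_force: 25.0
```

Call:
{"name": "arm_command", "arguments": {
  "deltas": [
    [[0, 0, 0, 0, 0, 0], [0, 0, 0, 0, 0, 0], [0, 0, 0, 0, 0, 0], [0, 0, 0, 0, 0, 0]]
  ],
  "gripper": -0.68
}}

```text
t: 9.2
tool_pos: [0.4018, 0.0257, 0.0435]
orientation: [3.058, -0.417, 0.381]
force: [0.9, 0.0, 0.6]
opening: 0.0151
gripper_force: 0.0
```

```bash
python3 -c "
from h import *
bar(st())"
```

```text
t 9.20 tcp jig mm [95.  -1.5 43.5] tilt u -14.2 F jig [-0.85 -0.27  0.6 ] open 0.0151 grip 0.0
bar mm [75.4 -1.5 32.3]
```

Call:
{"name": "arm_command", "arguments": {
  "deltas": [
    [[-0.23, 0.07, 1, 0, 0, 0], [-0.35, 0.1, 1.5, 0, 0, 0], [-0.35, 0.09, 1.5, 0, 0, 0], [0, 0, 3, 1.25, 4.5, 0], [0, 0, 3, 1.25, 4.5, 0], [0, 0, 2.2, 1.3, 4.7, 0], [3, -0.85, 0, 0, 0, 0], [3, -0.85, 0, 0, 0, 0], [3, -0.85, 0, 0, 0, 0], [3, -0.8, 0, 0, 0, 0], [0, 0, 0, 0, 0, 0], [0, 0, 0, 0, 0, 0]]
  ]
}}

```text
t: 10.2
tool_pos: [0.5124, -0.0056, 0.1638]
orientation: [-3.112, 0.425, 0.006]
force: [0.2, 1.1, -0.5]
opening: 0.0147
gripper_force: 0.0
```

Run:
```python
from h import *
s=st(); print(s['q'].round(2))
m=eyes.camera_model('scene'); ims=eyes.read_camera('scene'); imt=eyes.read_camera('top'); mt=eyes.camera_model('top')
a=cv2.resize(ims[180:310,260:390],(390,390),interpolation=cv2.INTER_CUBIC); b=cv2.resize(imt[195:345,270:400],(338,390),interpolation=cv2.INTER_CUBIC)
cv2.imwrite('pics/c6.png',cv2.convertScaleAbs(np.hstack([a,b]),alpha=1.3,beta=20))
for L in (90,95,100,105):
    q=latch(L,0)['end']; print(L,proj(m,J(q)).round(1),proj(mt,J(q)).round(1))
```

```text
t 10.20 tcp jig mm [-19.9  -0.9 163.8] tilt u 0.2 F jig [ 0.08 -1.07 -0.52] open 0.0147 grip 0.0
[-0.11 -0.07  1.79  0.    1.42  1.73]
90 [322.1 237.3] [322.5 238.6]
95 [322.1 239.7] [323.6 234.8]
100 [322.2 242.4] [324.6 231.1]
105 [322.3 245.5] [325.7 227.5]
```

View pics/c6.png

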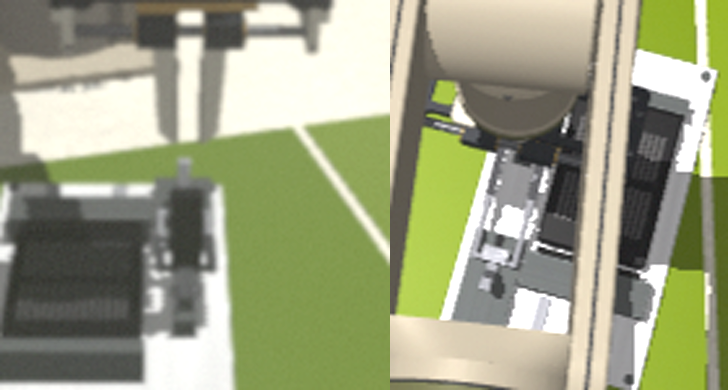

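The picture shows the lever standing near lean ≈98° (handle end at scene row ≈242) and the loop lying down to the keeper. The fingers are on its +x side. Next I plan the push arc.

Call:
{"name": "arm_command", "arguments": {
  "deltas": [
    [[0, 0, -1.3, 0, 0, 0], [0, 0, -1.3, 0, 0, 0], [0, 0, 0, 0, 0, 0], [0, 0, 0, 0, 0, 0]]
  ],
  "gripper": -1
}}

```text
t: 10.63
tool_pos: [0.5101, -0.0049, 0.1374]
orientation: [-3.112, 0.424, 0.007]
force: [-0.7, -0.1, -0.9]
opening: 0.0004
gripper_force: 0.0
```

```bash
cat >> h.py <<'E'
def push(L,r=.097):
    L=np.radians(L); return np.array([-.04+r*np.cos(L)+.005*np.sin(L)+.0075,0,.04+r*np.sin(L)-.005*np.cos(L)])
def pplan(Ls,p0):
    c,s=np.cos(V[2]),np.sin(V[2])
    for L in Ls:
        p=push(L); d=p-p0; print(L,'tcp',(p*1000).round(1),'shift',np.round([100*c*d[0],100*s*d[0],100*d[2]],2).tolist()); p0=p
E
python3 - <<'E'
from h import *
s=st(); p=W2J(s['tool_pos']); p[1]=0
pplan([95,100,105,110,115,120,125,130,135,140,145,150,155,160,165,170,173,176,179,182,184],p)
E
```

```text
t 10.63 tcp jig mm [-17.6  -1.  137.4] tilt u 0.3 F jig [ 0.59  0.31 -0.89] open 0.0004 grip 0.0
95 tcp [-36.    0.  137.1] shift [1.77, -0.49, -0.03]
100 tcp [-44.4   0.  136.4] shift [0.81, -0.23, -0.07]
105 tcp [-52.8   0.  135. ] shift [0.81, -0.22, -0.14]
110 tcp [-61.    0.  132.9] shift [0.79, -0.22, -0.21]
115 tcp [-69.   0. 130.] shift [0.77, -0.21, -0.28]
120 tcp [-76.7   0.  126.5] shift [0.74, -0.21, -0.35]
125 tcp [-84.    0.  122.3] shift [0.71, -0.2, -0.42]
130 tcp [-91.    0.  117.5] shift [0.67, -0.19, -0.48]
135 tcp [-97.6   0.  112.1] shift [0.63, -0.17, -0.54]
140 tcp [-103.6    0.   106.2] shift [0.58, -0.16, -0.59]
145 tcp [-109.1    0.    99.7] shift [0.53, -0.15, -0.64]
150 tcp [-114.     0.    92.8] shift [0.47, -0.13, -0.69]
155 tcp [-118.3    0.    85.5] shift [0.41, -0.11, -0.73]
160 tcp [-121.9    0.    77.9] shift [0.35, -0.1, -0.77]
165 tcp [-124.9    0.    69.9] shift [0.29, -0.08, -0.79]
170 tcp [-127.2    0.    61.8] shift [0.22, -0.06, -0.82]
173 tcp [-128.2    0.    56.8] shift [0.1, -0.03, -0.5]
176 tcp [-128.9    0.    51.8] shift [0.07, -0.02, -0.5]
179 tcp [-129.4    0.    46.7] shift [0.05, -0.01, -0.51]
182 tcp [-129.6    0.    41.6] shift [0.02, -0.01, -0.51]
184 tcp [-129.6    0.    38.2] shift [-0.0, 0.0, -0.34]
```

Call:
{"name": "arm_command", "arguments": {
  "deltas": [
    [[0.9, -0.25, 0, 0, 0, 0], [0.9, -0.25, -0.03, 0, 0, 0], [0.4, -0.12, -0.04, 0, 0, 0], [0.41, -0.11, -0.05, 0, 0, 0], [0.4, -0.11, -0.07, 0, 0, 0], [0.41, -0.11, -0.07, 0, 0, 0], [0, 0, 0, 0, 0, 0]]
  ]
}}

```text
t: 11.22
tool_pos: [0.5465, -0.0149, 0.1365]
orientation: [-3.112, 0.425, 0.003]
force: [-1.7, 1.3, 2.7]
opening: 0.0007
gripper_force: 1.2
```

```bash
python3 -c "
from h import *
st()"
```

```text
t 11.22 tcp jig mm [-55.3  -1.1 136.5] tilt u 0.1 F jig [ 1.97 -0.83  2.71] open 0.0007 grip 1.2
```

Call:
{"name": "arm_command", "arguments": {
  "deltas": [
    [[0.4, -0.11, -0.1, 0, 0, 0], [0.39, -0.11, -0.11, 0, 0, 0], [0.39, -0.11, -0.14, 0, 0, 0], [0.38, -0.1, -0.14, 0, 0, 0], [0, 0, 0, 0, 0, 0]]
  ]
}}

```text
t: 11.63
tool_pos: [0.562, -0.0193, 0.1309]
orientation: [-3.112, 0.425, 0.003]
force: [-0.7, 0.0, 2.2]
opening: 0.0003
gripper_force: 1.2
```

```bash
python3 -c "
from h import *
st()"
```

```text
t 11.63 tcp jig mm [-71.5  -1.1 130.9] tilt u 0.1 F jig [0.68 0.15 2.22] open 0.0003 grip 1.2
```

Call:
{"name": "arm_command", "arguments": {
  "deltas": [
    [[0.37, -0.1, -0.2, 0, 0, 0], [0.37, -0.11, -0.2, 0, 0, 0], [0.35, -0.1, -0.23, 0, 0, 0], [0.35, -0.1, -0.24, 0, 0, 0], [0.33, -0.09, -0.26, 0, 0, 0], [0.33, -0.09, -0.26, 0, 0, 0], [0, 0, 0, 0, 0, 0]]
  ]
}}

```text
t: 12.22
tool_pos: [0.5831, -0.0252, 0.1175]
orientation: [-3.112, 0.425, 0.003]
force: [-4.3, 0.4, 6.8]
opening: 0.0004
gripper_force: 3.9
```

```bash
python3 -c "
from h import *
st()"
```

```text
t 12.22 tcp jig mm [-93.3  -1.  117.5] tilt u 0.1 F jig [4.23 0.8  6.84] open 0.0004 grip 3.9
```

Call:
{"name": "arm_command", "arguments": {
  "deltas": [
    [[0.31, -0.09, -0.28, 0, 0, 0], [0.31, -0.08, -0.28, 0, 0, 0], [0.29, -0.08, -0.3, 0, 0, 0], [0.29, -0.08, -0.3, 0, 0, 0], [0.27, -0.07, -0.32, 0, 0, 0], [0.26, -0.07, -0.32, 0, 0, 0], [0, 0, 0, 0, 0, 0]]
  ]
}}

```text
t: 12.8
tool_pos: [0.6001, -0.0299, 0.0993]
orientation: [-3.112, 0.425, 0.004]
force: [-5.9, 0.0, 7.0]
opening: 0.0005
gripper_force: 4.1
```

```bash
python3 -c "
from h import *
st()"
```

```text
t 12.80 tcp jig mm [-111.    -1.    99.3] tilt u 0.1 F jig [5.67 1.56 7.01] open 0.0005 grip 4.1
```

Call:
{"name": "arm_command", "arguments": {
  "deltas": [
    [[0.24, -0.07, -0.34, 0, 0, 0], [0.23, -0.06, -0.35, 0, 0, 0], [0.21, -0.06, -0.36, 0, 0, 0], [0.2, -0.05, -0.37, 0, 0, 0], [0.18, -0.05, -0.38, 0, 0, 0], [0.17, -0.05, -0.39, 0, 0, 0], [0, 0, 0, 0, 0, 0]]
  ]
}}

```text
t: 13.38
tool_pos: [0.6122, -0.0333, 0.0768]
orientation: [-3.112, 0.425, 0.004]
force: [-4.0, -0.2, 4.0]
opening: 0.0008
gripper_force: 2.4
```

```bash
python3 -c "
from h import *
st()"
```

```text
t 13.38 tcp jig mm [-123.6   -0.9   76.8] tilt u 0.2 F jig [3.82 1.26 3.99] open 0.0008 grip 2.4
```

Call:
{"name": "arm_command", "arguments": {
  "deltas": [
    [[0.14, -0.04, -0.4, 0, 0, 0], [0.13, -0.04, -0.4, 0, 0, 0], [0.11, -0.03, -0.4, 0, 0, 0], [0.1, -0.03, -0.4, 0, 0, 0], [0, 0, 0, 0, 0, 0]]
  ]
}}

```text
t: 13.8
tool_pos: [0.6171, -0.0346, 0.0606]
orientation: [-3.112, 0.425, 0.003]
force: [-0.8, -0.7, 1.4]
opening: 0.0004
gripper_force: 0.5
```

```bash
python3 -c "
from h import *
st()"
```

```text
t 13.80 tcp jig mm [-128.6   -1.    60.6] tilt u 0.1 F jig [0.59 0.89 1.45] open 0.0004 grip 0.5
```

Call:
{"name": "arm_command", "arguments": {
  "deltas": [
    [[0.06, -0.02, -0.4, 0, 0, 0], [0.05, -0.01, -0.4, 0, 0, 0], [0.04, -0.01, -0.4, 0, 0, 0], [0, 0, 0, 0, 0, 0]]
  ]
}}

```text
t: 14.13
tool_pos: [0.6182, -0.0347, 0.0484]
orientation: [-3.112, 0.424, 0.004]
force: [-0.4, 0.2, 0.1]
opening: 0.0004
gripper_force: 0.0
```

```bash
python3 -c "
from h import *
st()"
```

```text
t 14.13 tcp jig mm [-129.7   -1.2   48.4] tilt u 0.2 F jig [ 0.41 -0.1   0.13] open 0.0004 grip 0.0
```

Call:
{"name": "arm_command", "arguments": {
  "deltas": [
    [[0.02, 0, -0.3, 0, 0, 0], [0.01, 0, -0.3, 0, 0, 0], [0, 0, 0, 0, 0, 0]]
  ]
}}

```text
t: 14.38
tool_pos: [0.6183, -0.0347, 0.0427]
orientation: [-3.112, 0.424, 0.005]
force: [-0.1, -0.9, 0.0]
opening: 0.0005
gripper_force: 0.0
```

```bash
python3 -c "
from h import *
st()"
```

```text
t 14.38 tcp jig mm [-129.7   -1.2   42.7] tilt u 0.2 F jig [-0.18  0.86  0.04] open 0.0005 grip 0.0
```

Call:
{"name": "arm_command", "arguments": {
  "deltas": [
    [[0, 0, 2.5, 0, 0, 0], [0, 0, 4, 0, 0, 0], [0, 0, 4, 0, 0, 0], [-1, 0.3, 4, 0, 0, 0], [-3, 0.8, 2.5, 0, 0, 0], [-3.5, 1, 2, 0, 0, 0], [-3.5, 1, 1.5, 0, 0, 0], [-3.5, 1, 0, 0, 0, 0], [-3.5, 1, 0, 0, 0, 0], [-2, 0.5, 0, 0, 0, 0], [0, 0, 0, 0, 0, 0], [0, 0, 0, 0, 0, 0]]
  ]
}}

```text
t: 15.38
tool_pos: [0.4186, 0.0214, 0.2492]
orientation: [-3.112, 0.423, -0.0]
force: [-1.0, -0.5, 0.3]
opening: 0.0006
gripper_force: 0.0
```

Run:
```python
from h import *
st()
m=eyes.camera_model('wrist'); im=eyes.read_camera('wrist'); s=eyes.read_camera('scene')
print(proj(m,J((.073,0,.043))),proj(m,J((.0811,0,.043))))
q=latch(188,-2); print({k:proj(m,J(v)).round(0) for k,v in q.items()})
a=cv2.resize(im[0:300,220:520],(500,500),interpolation=cv2.INTER_CUBIC); b=cv2.resize(s[210:310,260:360],(300,300),interpolation=cv2.INTER_CUBIC)
cv2.imwrite('pics/w7.png',im)
cv2.imwrite('pics/c7.png',cv2.convertScaleAbs(np.hstack([a,np.vstack([b,np.zeros((200,300,3),np.uint8)])]),alpha=1.5,beta=20))
```

```text
t 15.38 tcp jig mm [ 77.6  -1.8 249.2] tilt u -0.0 F jig [0.84 0.75 0.34] open 0.0006 grip 0.0
[325.62688963 204.98968076] [325.60251494 213.61815311]
{'end': array([326., -60.]), 'hinge': array([326.,  43.]), 'bar': array([326., 191.]), 'tab': array([326., 215.]), 'tabtop': array([326., 219.])}
```

View pics/c7.png

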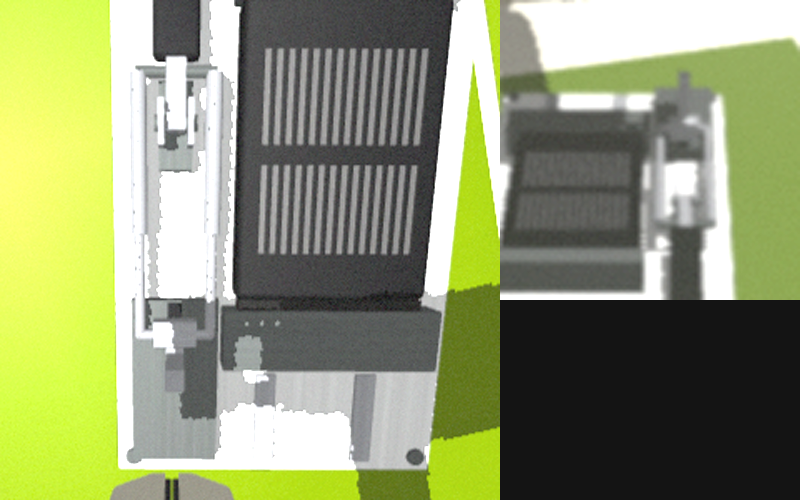

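The picture shows the lever lying flat away from the keeper and the crossbar caught under the keeper's lip at crop ≈(175,335). The jaw is drawn about 5 mm in against the cover with no gap, and the arm is clear.

```bash
python3 -c "
from plant import ticket
print(ticket.close_job())"
```

```text
the job is handed in; nothing more can be done
None
```

The cover is clamped: the loop is hooked under the keeper's lip, the lever snapped flat past its toggle point, and the jaw shows no gap against the cover. The arm is clear of everything and the job is handed in; `close_job` gave no verdict, so the clamp and lever are judged by camera and force readings only.

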